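# Break the drying canister's lid free and hold it ajar

### The arm

A 7-joint arm with a two-finger parallel gripper is mounted at the origin on the work surface. World frame = base frame: x ahead of the robot, y to its left, z up, the work surface at z = 0. Lengths are in m, angles in rad, forces in N, time in s.
With the tool pointing down it reaches from about 0.425 to 0.925 m from the base axis. Payload 6.8 kg.
Tool frame: the origin (TCP) lies between the finger pads; the fingertips stand 11 mm ahead of it and the grasp point (between the pads) lies 8 mm behind it; z points along the fingers, y is the line along which they close (so a half turn about z gives the same grasp; the last joint's range is limited). The gripper opens to 85 mm and grips with 20 to 120 N. Pads are 22 mm wide; open, the fingers measure 114 mm over their backs; the gripper's body (76 mm by 85 mm) begins 54 mm behind the grasp point. The pads swing forward as they close: fully open they stand 13 mm farther back than shut.
Start: joints at [1.162, 0.477, 0.022, 1.555, -0.011, 1.109, -0.083], TCP at [0.2, -0.645, 0.242] pointing down, gripper open.
Joint ranges: [-2.96, 2.96], [-0.34, 2.1], [-1.41, 1.46], [0.24, 2.44], [-1.37, 4.51], [0.17, 1.92], [-2.96, 2.96]. Speed limits (rad/s): [2.39, 2.39, 3.14, 3.14, 3.14, 3.14, 3.14].

### API

Orientations are given as a rotation vector (axis times angle).
In Python, from bench import r gives the robot as it stands.
- The arm moves only by the tool send_rows, never from a script. Its argument "deltas" is a list of rows, each an object of numbers: "dx", "dy", "dz": the shift along the world's x, y, z in mm; "rx", "ry", "rz": the turn, a rotation vector about the world's x, y, z in degrees. A call has 1 to 5 rows; each row is the pose to reach, as a shift and turn from the pose commanded when the call began; what a row does not reach only later rows make up. A row lasts 1/12 s, in which the tool goes at most 41.7 mm and 7.16 degrees, less where a joint would pass 70% of its speed; a pose out of reach is approached as far as the arm can. A call with a gripper value outside its range is refused whole. "jaw" is the finger opening in mm, from 0 to 85.4, set as the call begins (left out, the last holds). The fingers move at their own pace and stop on an object; "newtons" is the grip in N (left out, the last holds). Time passes only in rows, so rows that repeat a pose let the fingers close. It gives the time, the measured TCP pose, the force, the opening and the grip force at its end, in the units of the state.
- r.get_obs(): the state, without advancing time (a new reading comes with each control period).
- r.grab_frame(name): name is "scene" or "top" or "wrist"; returns a dict with "frame" (480x640x3 uint8, blue, green, red), "z_map" (480x640 float32, m along the optical axis (not along the pixel's ray), 0 where there is no reading), "vertical_fov" (degrees; the focal length in pixels is half the picture's height over the tangent of half this angle, whatever the lens; pixels are square), "cx", "cy" (the principal point, pixels), "distortion" ([k1, k2, p1, p2, k3] as OpenCV has them; the pictures are not rectified), "xyz" and "orientation" of the camera in the world. Camera axes: x right, y down, z forward; pixel columns grow to the right and rows downward; lengths in m; the calibration is good to about 2 mm. A picture is of the moment at which its call begins.
- r.hand_in(): hands the job in; it is judged then, once.
The state is a dict: "clock": time; "joints": joint angles; "qvel": joint speeds; "tau": joint torques, N m; "tcp_pos": TCP position; "orientation": TCP orientation; "contact_force": force on the tool from outside, world axes, zero at the start; "moment": the same for the moment, N m; "grip_width": finger opening in m; "gripper_force": force on a finger pad.
Only numpy, scipy, OpenCV 4.12 (cv2) and the standard library are available. Lean on these libraries where they do the work, as an engineer would, in place of code of your own. Each camera call takes 0.05 s, during which the arm holds its last target. There are 200 camera calls.

### The job

The drying canister for the straw stars has stuck shut: grip its lid by the black bar and turn it in place, still seated, until the two notches in its edge face the two steel hold-down lugs (the bar then points from lug to lug). Then pull the lid straight up until the sticky seal lets go, without throwing it open (never more than about 3 cm up), and finish while holding it still, level and centred, about a finger's breadth (16 mm) clear of the rim, in the gripper, touching neither rim nor lugs. Leave the scissors, the marker and the small jar beside it where they lie.

Things in the scene. Friction and masses are not known exactly. Their poses are not given: they have to be found in the camera images.
- canister: round grey drying canister, screwed to the bench, 116 mm outside diameter, wall 5 mm, rim 110 mm above its underside; origin at the centre of its underside, z up. Its x axis runs from one hold-down lug to the other. Foot plate 170 mm along x, 50 mm wide, 6 mm thick.
- lug (a point): the lug at the canister's +x side (a like one at -x), on top at its inner end: a steel strap 18 mm wide rises outside the lid, 70 to 76 mm from the canister's axis, and its flat lug reaches inward over the lid's edge to 54 mm from the axis, 120 to 126 mm above the canister's underside. Seated, the lid's edge has 2 mm of free play below it.
- lid_bar (a point): centre of the straight black bar handle of the loose lid on the canister. Bar 76 mm long along the lid's x axis, 14 mm thick along its y, 22 mm high, on two short posts, 23 mm of room between it and the lid's face. The point is 44 mm above the lid's underside and, seated, 154 mm above the canister's underside, on the canister's axis; z up.
- lid: the round aluminium lid, about 0.3 kg, plate 132 mm across, 8 mm thick at the edge; origin at the centre of the plate's underside, which sits on the rim. A notch at each end of its x axis, in line with the bar, 36 degrees wide, cut in to 48 mm from the axis; either may go to either lug, turning either way. Starts 34 to 90 degrees off. A rubber plug reaches 9.4 mm into the mouth.
- seal_seat (a point): centre of the canister's mouth at rim level, where the seal is. Three sprung rubber rollers in the rim grip over a bead on the lid's plug: the pull rises to a peak of 10 to 16 N (lid's weight included) within the first 3 mm of lift, fades by 5 mm, then nudges the lid up until it is free at 8 mm; it grips again if the lid is pushed back down. Turning the seated lid is almost free.
- scissors: scissors lying flat with red plastic loops, 200 x 75 x 10 mm; origin at the middle of the underside; bystander, leave alone
- marker: black marker pen lying down, 120 x 15 x 15 mm; bystander, leave alone
- bead_jar: small squat jar with a round metal cap, 52 mm across, 55 mm tall, origin under its base; bystander, leave alone
Not all that is in view belongs to the job. What is shaped like the lid but purple or red is not meant.

How it is judged:
On the way, in this order (a step that is already met when the one before it is completed fails the run):
1. the lid, still seated, is turned so that its notches face the lugs (within 0.12 rad) (angle between the x axis of lid_bar and the x axis of canister, either way round below 0.12 rad and z of lid_bar in the frame of canister below 0.157 m), for 0.2 s.
2. the seal has let go: the lid is more than 5 mm up (z of lid_bar in the frame of canister above 0.159 m), for 0.1 s.
At the end, for the whole second after the job is handed in: the lid is held in the gripper, at rest, 9 to 24 mm above the rim, within 8 mm of the canister's axis, within 0.12 rad of level, its notches still facing the lugs within 0.25 rad, touching no part of the canister (z of lid_bar in the frame of canister between 0.163 and 0.178 m and horizontal distance between lid_bar and canister below 0.008 m and angle between lid_bar's own z axis and vertical below 0.12 rad and angle between the x axis of lid_bar and the x axis of canister, either way round below 0.25 rad and contact force between lid and canister below 0.3 N and contact force between the fingers and lid above 2 N and linear speed of lid below 0.02 m/s); the arm keeps its last pose, push and grip.
It fails at once if the lid is thrown open: more than 40 mm up (z of lid_bar in the frame of canister above 0.194 m).
It fails at once if the scissors, marker or small jar is pushed more than 30 mm (distance of any of scissors, marker, bead_jar from where it was at the start of the episode above 0.03 m).
It also fails if it takes over 42 s, if anything falls off the work surface, if the arm or the gripper's body presses on something with over 40 N, if the wrist force passes 120 N, or if a joint passes its speed limit or range.

## Working session

There is one attempt and no reset: what is moved stays moved. The work goes in short steps, Python scripts to look and compute and a tool call to move; the robot and the scene stay as the last step left them, time stands still between calls to the robot, and variables do not carry over. Pictures are saved under pics/ and viewed, at most 10 in all, crops included, and the job is handed in when it is done.

Besides the shell and the picture viewer there is one more tool, called after "Request:" by a JSON object that holds its "method" and its "body". send_rows: Moves the arm, as the interface text tells. Its arguments: {"type":"object","properties":{"deltas":{"type":"array","items":{"type":"object","properties":{"dx":{"type":"number"},"dy":{"type":"number"},"dz":{"type":"number"},"rx":{"type":"number"},"ry":{"type":"number"},"rz":{"type":"number"}}}},"jaw":{"type":"number"},"newtons":{"type":"number"}},"required":["deltas"]}

```bash
mkdir -p pics; ls
cat > h.py <<'E'
import numpy as np, cv2, pickle
from scipy.spatial.transform import Rotation as R
def K(f):
    fl=240/np.tan(np.radians(f["vertical_fov"])/2)
    return np.array([[fl,0,f["cx"]],[0,fl,f["cy"]],[0,0,1.]])
def rays(f,px):
    u=cv2.undistortPoints(np.array(px,float).reshape(-1,1,2),K(f),np.array(f["distortion"],float)).reshape(-1,2)
    return np.c_[u,np.ones(len(u))]
def rot(f):
    o=np.array(f["orientation"],float)
    return R.from_rotvec(o).as_matrix() if o.size==3 else o.reshape(3,3)
def pts(f,px):
    "by depth"
    d=np.array([f["z_map"][int(round(v)),int(round(u))] for u,v in px])
    return (rays(f,px)*d[:,None])@rot(f).T+np.array(f["xyz"])
def plane(f,px,z):
    w=rays(f,px)@rot(f).T; o=np.array(f["xyz"])
    return o+w*((z-o[2])/w[:,2])[:,None]
def grab(n,tag):
    from bench import r
    f=r.grab_frame(n); cv2.imwrite(f"pics/{tag}.png",f["frame"]); pickle.dump(f,open(f"{tag}.pkl","wb")); return f
def load(t): return pickle.load(open(f"{t}.pkl","rb"))
E
python3 - <<'E'
from h import *
from bench import r
for n in("scene","top","wrist"):
    f=grab(n,n+"0"); print(n,f["xyz"],f["orientation"],f["vertical_fov"],f["distortion"])
a=cv2.imread("pics/scene0.png");b=cv2.imread("pics/top0.png")
print(r.get_obs())
E
```

```text
pics
scene [1.19028105 0.17186706 0.60680565] [-1.47346267 -1.888833    0.92792907] 54.785634882901064 [-0.08626005  0.          0.          0.          0.        ]
top [0.41164252 0.043099   1.01104047] [-2.16033696  2.10669594 -0.18058548] 49.82787855564953 [-0.07605357  0.          0.          0.          0.        ]
wrist [ 0.26457549 -0.62382693  0.37359766] [ 2.34764922 -1.73022188 -0.23581193] 60.124284438887024 [-0.09059341  0.          0.          0.          0.        ]
{'clock': 0.15, 'joints': array([ 1.16190962,  0.47763166,  0.02236108,  1.5561761 , -0.01150759,
        1.1093113 , -0.08310605]), 'qvel': array([-4.55486792e-05, -2.19826796e-03,  3.78608496e-04, -2.62748201e-03,
       -2.53686549e-05, -1.40759721e-04, -1.01709664e-03]), 'tau': array([ 2.26919597e-03, -5.96930301e+01,  1.60992935e+00, -2.81493974e+01,
        1.26449854e-02,  6.54230462e-03,  6.74935308e-06]), 'tcp_pos': array([ 0.19984823, -0.64429314,  0.24155533]), 'orientation': array([-3.10478304e+00, -4.70485030e-01,  4.79795305e-04]), 'contact_force': array([-0.00467898,  0.31431147,  0.26622973]), 'moment': array([-0.0259512 ,  0.00760769, -0.04654305]), 'gripper_force': 0.0, 'grip_width': 0.08516975541211393}
```

View pics/scene0.png

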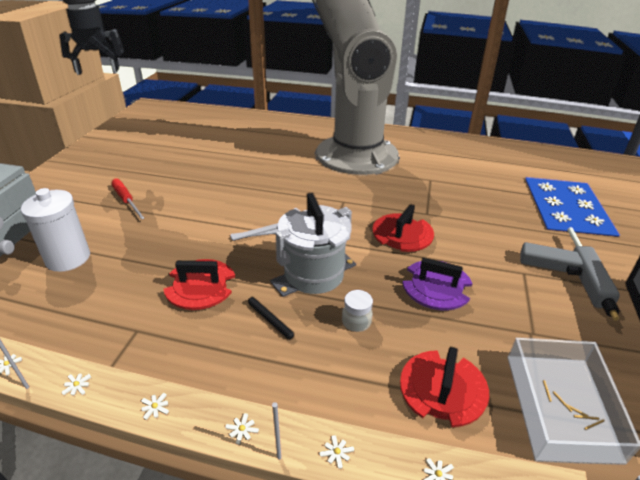

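View pics/top0.png

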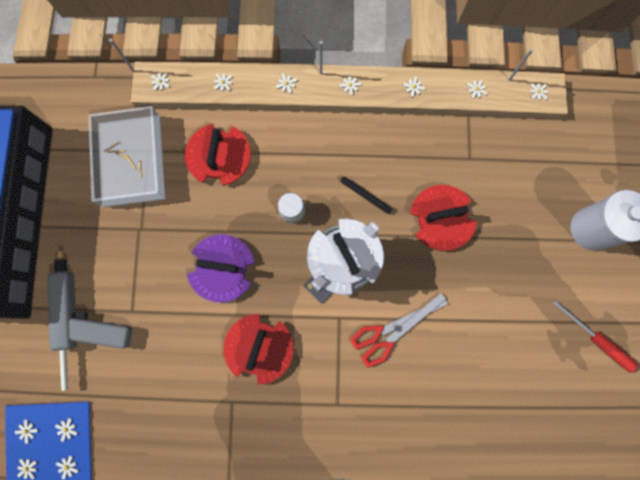

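The top view shows the aluminium lid with a black bar on the grey canister at about (345,257), and the scissors at (400,330), marker at (367,195) and jar at (291,208). The red lids at (218,154), (445,217) and (259,349) and the purple one at (221,268) are decoys. Only the grey lid sits on a canister with lugs. I'll confirm that in an enlarged crop.

Run:
```python
from h import *
for t,(x0,x1,y0,y1) in {"top0":(285,405,200,320),"scene0":(225,375,180,310)}.items():
    f=load(t); 
    c=cv2.resize(f["frame"][y0:y1,x0:x1],None,fx=3.2,fy=3.2,interpolation=cv2.INTER_CUBIC); cv2.imwrite(f"pics/c_{t}.png",c)
a,b=cv2.imread("pics/c_top0.png"),cv2.imread("pics/c_scene0.png")
h=max(a.shape[0],b.shape[0]); pad=lambda i:cv2.copyMakeBorder(i,0,h-i.shape[0],0,0,0)
m=np.hstack([pad(a),pad(b)]); m=cv2.resize(m,None,fx=min(1,800/m.shape[1]),fy=min(1,800/m.shape[1])); cv2.imwrite("pics/crop1.png",m);print(m.shape)
for t,(x0,x1,y0,y1) in {"top0":(285,405,200,320),"scene0":(225,375,180,310)}.items():
    f=load(t); V,U=np.mgrid[y0:y1,x0:x1]; px=np.c_[U.ravel(),V.ravel()]
    P=pts(f,px); g=f["frame"][V,U].reshape(-1,3).astype(int).max(1); ok=(f["z_map"][V,U].ravel()>0)
    s=P[ok&(g<70)&(P[:,2]>.145)&(P[:,2]<.2)]
    c=s.mean(0); w,v=np.linalg.eigh(np.cov(s[:,:2].T)); d=v[:,1]; e=(s[:,:2]-c[:2])@d
    print(t,"bar n",len(s),"c",c,"zpct",np.percentile(s[:,2],[5,50,95]),"ang",np.degrees(np.arctan2(d[1],d[0])),"len",np.ptp(e))
    l=P[ok&(g>=90)&(P[:,2]>.095)&(P[:,2]<.14)]
    (cx,cy),rr=cv2.minEnclosingCircle(l[:,:2].astype(np.float32)); print("lid pts",len(l),cx,cy,rr,np.percentile(l[:,2],[5,25,50,75,95]))
```

```text
(385, 800, 3)
top0 bar n 289 c [0.52657246 0.00674613 0.16423358] zpct [0.16138949 0.16431769 0.16679212] ang -151.27147806607894 len 0.07279826360091646
lid pts 3940 0.5270388722419739 0.005074978340417147 0.0764826089143753 [0.1145001  0.11717946 0.11869571 0.12017648 0.12467797]
scene0 bar n 274 c [0.5397097 0.0104979 0.1617685] zpct [0.14923305 0.16481043 0.16715064] ang -149.707988706514 len 0.0734480713126884
lid pts 2565 0.5296845436096191 0.008943808265030384 0.07592037320137024 [0.10138152 0.1188558  0.12034857 0.12171616 0.12720674]
```

View pics/crop1.png

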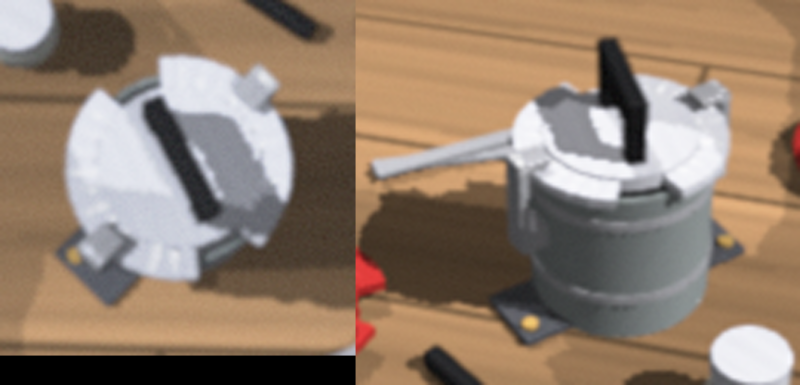

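The crop shows the grey lid with its bar at about (180,158), its notches in line with the bar, and steel lugs over the edge at (262,88) and (100,243). This is the right object. Next I'll measure the lug line.

Run:
```python
from h import *
f=load("top0")
L=plane(f,[(285+262/2.963,200+88/2.963),(285+100/2.963,200+243/2.963)],.126); d=L[0]-L[1]
print("hand",L,np.degrees(np.arctan2(d[1],d[0])),np.hypot(*d[:2]),L.mean(0))
for t,(x0,x1,y0,y1) in {"top0":(285,405,200,320),"scene0":(225,375,180,310)}.items():
    f=load(t); V,U=np.mgrid[y0:y1,x0:x1]; px=np.c_[U.ravel(),V.ravel()]
    P=pts(f,px); C=np.array([.527,.0065]); rr=np.hypot(*(P[:,:2]-C).T); g=f["frame"][V,U].reshape(-1,3).astype(int).max(1)
    s=P[(P[:,2]>.1225)&(P[:,2]<.132)&(rr>.052)&(rr<.082)&(g>70)]
    k=s[:,0]>C[0]
    A,B=s[k].mean(0),s[~k].mean(0); d=A-B; print(t,k.sum(),(~k).sum(),A,B,"ang",np.degrees(np.arctan2(d[1],d[0])),"dist",np.hypot(*d[:2]),"mid",(A+B)/2)
    # lid rim circle fit at plate level
    e=P[(abs(P[:,2]-.1185)<.003)&(rr<.07)]; print("lid bbox mid",(e[:,:2].max(0)+e[:,:2].min(0))/2,np.ptp(e[:,:2],axis=0))
from bench import r
# wrist view has what camera offset? tool axes
o=r.get_obs(); print(R.from_rotvec(o["orientation"]).as_matrix().round(3))
```

```text
hand [[ 0.57426105 -0.04254814  0.126     ]
 [ 0.48085361  0.05027926  0.126     ]] -44.8215500458062 0.13168855334630944 [0.52755733 0.00386556 0.126     ]
top0 128 134 [ 0.57484824 -0.03881677  0.12573683] [0.48065316 0.04959442 0.12571291] ang -43.185815491653685 dist 0.12918688647440252 mid [0.5277507  0.00538883 0.12572487]
lid bbox mid [0.52793904 0.00579739] [0.13233079 0.12958657]
scene0 103 98 [ 0.5774873  -0.03596184  0.12694518] [0.48272326 0.05159746 0.126661  ] ang -42.73706173450068 dist 0.12902268349058876 mid [0.53010528 0.00781781 0.12680309]
lid bbox mid [0.5286326 0.0077198] [0.13606778 0.13048685]
[[ 0.955  0.296 -0.001]
 [ 0.296 -0.955  0.001]
 [-0.    -0.001 -1.   ]]
```

The canister axis is at about (0.528, 0.006), the lug line is at -43.5° and the bar is at +29°. The bar top is at 0.165, so the canister's underside is at z≈0. The plan is to align the tool's x axis to 29°, grip at TCP z≈0.146, and turn -73°.

Request:
{"method": "send_rows", "body": {"deltas": [{"dx":15,"dy":30,"dz":10,"rz":3},{"dx":33,"dy":66,"dz":20,"rz":6},{"dx":51,"dy":102,"dz":25,"rz":9},{"dx":69,"dy":138,"dz":25,"rz":12},{"dx":87,"dy":174,"dz":25,"rz":12}], "jaw": 60, "newtons": 90}}

```text
$.deltas[0]: bad value
```

Request:
{"method": "send_rows", "body": {"deltas": [{"dx":17,"dy":34},{"dx":34,"dy":68},{"dx":51,"dy":102},{"dx":68,"dy":136},{"dx":85,"dy":170}]}}

```text
$.deltas[0]: bad value
```

Request:
{"method": "send_rows", "body": {"deltas": [{"dx":17,"dy":34},{"dx":34,"dy":68},{"dx":51,"dy":102},{"dx":68,"dy":136},{"dx":80,"dy":160}]}}

```text
$.deltas[0]: bad value
```

Request:
{"method": "send_rows", "body": {"deltas": [{"dx":15,"dy":30,"dz":10,"rx":0,"ry":0,"rz":3},{"dx":33,"dy":66,"dz":20,"rx":0,"ry":0,"rz":6},{"dx":51,"dy":102,"dz":25,"rx":0,"ry":0,"rz":9},{"dx":69,"dy":138,"dz":25,"rx":0,"ry":0,"rz":12},{"dx":87,"dy":174,"dz":25,"rx":0,"ry":0,"rz":12}], "jaw": 60, "newtons": 90}}

```text
clock: 0.57
tcp_pos: [0.2875, -0.469, 0.2676]
orientation: [3.038, 0.796, 0.0]
contact_force: [0.2, -0.3, 0.9]
grip_width: 0.0599
gripper_force: 0.0
```

Request:
{"method": "send_rows", "body": {"deltas": [{"dx":17,"dy":34,"dz":0,"rx":0,"ry":0,"rz":0},{"dx":34,"dy":68,"dz":0,"rx":0,"ry":0,"rz":0},{"dx":51,"dy":102,"dz":0,"rx":0,"ry":0,"rz":0},{"dx":68,"dy":136,"dz":0,"rx":0,"ry":0,"rz":0},{"dx":85,"dy":170,"dz":0,"rx":0,"ry":0,"rz":0}]}}

```text
clock: 0.98
tcp_pos: [0.3723, -0.2989, 0.2673]
orientation: [3.04, 0.793, -0.0]
contact_force: [0.6, -0.7, 0.6]
grip_width: 0.0601
gripper_force: 0.0
```

Request:
{"method": "send_rows", "body": {"deltas": [{"dx":17,"dy":34,"dz":0,"rx":0,"ry":0,"rz":0},{"dx":34,"dy":68,"dz":0,"rx":0,"ry":0,"rz":0},{"dx":51,"dy":102,"dz":0,"rx":0,"ry":0,"rz":0},{"dx":68,"dy":136,"dz":0,"rx":0,"ry":0,"rz":0},{"dx":80,"dy":160,"dz":0,"rx":0,"ry":0,"rz":0}]}}

```text
clock: 1.4
tcp_pos: [0.453, -0.1372, 0.2675]
orientation: [-3.038, -0.797, -0.001]
contact_force: [1.1, -0.1, -0.5]
grip_width: 0.06
gripper_force: 0.0
```

Request:
{"method": "send_rows", "body": {"deltas": [{"dx":18,"dy":36,"dz":0,"rx":0,"ry":0,"rz":0},{"dx":36,"dy":72,"dz":0,"rx":0,"ry":0,"rz":0},{"dx":54,"dy":108,"dz":0,"rx":0,"ry":0,"rz":0},{"dx":75,"dy":144,"dz":0,"rx":0,"ry":0,"rz":0},{"dx":75,"dy":144,"dz":0,"rx":0,"ry":0,"rz":0}]}}

```text
clock: 1.82
tcp_pos: [0.5296, 0.0124, 0.2678]
orientation: [-3.032, -0.808, -0.006]
contact_force: [0.5, 2.1, 1.2]
grip_width: 0.0601
gripper_force: 0.0
```

Run:
```python
from h import *
from bench import r
f=grab("wrist","w1"); o=r.get_obs(); print(o["tcp_pos"])
V,U=np.mgrid[0:480,0:640]; px=np.c_[U.ravel(),V.ravel()]
P=pts(f,px); g=f["frame"].reshape(-1,3).astype(int).max(1); C=np.array([.528,.006]); rr=np.hypot(*(P[:,:2]-C).T); ok=f["z_map"].ravel()>0
s=P[ok&(g<70)&(P[:,2]>.158)&(P[:,2]<.172)&(rr<.06)]
c=s.mean(0); d=np.linalg.eigh(np.cov(s[:,:2].T))[1][:,1]; n=np.array([-d[1],d[0]]); q=(s[:,:2]-c[:2])
print("bar top",len(s),(c[:2]+d*(np.ptp([0])+((q@d).max()+(q@d).min())/2)),np.median(s[:,2]),np.degrees(np.arctan2(d[1],d[0])),np.ptp(q@d),np.ptp(q@n))
l=P[ok&(P[:,2]>.1225)&(P[:,2]<.132)&(rr>.05)&(rr<.085)&(g>70)]; k=l[:,0]>C[0]
A,B=l[k].mean(0),l[~k].mean(0); e=A-B; print(k.sum(),(~k).sum(),A,B,"lug ang",np.degrees(np.arctan2(e[1],e[0])),np.hypot(*e[:2]),(A+B)/2)
```

```text
[0.5281399  0.00834302 0.26728509]
bar top 2617 [0.52817257 0.00836163] 0.1651554225561509 -151.13899270433822 0.07458347422945859 0.013856723620512965
891 803 [ 0.57509104 -0.0359399   0.12642286] [0.48048692 0.05260562 0.12645188] lug ang -43.1053480678538 0.12957719163371276 [0.52778898 0.00833286 0.12643737]
```

View pics/w1.png

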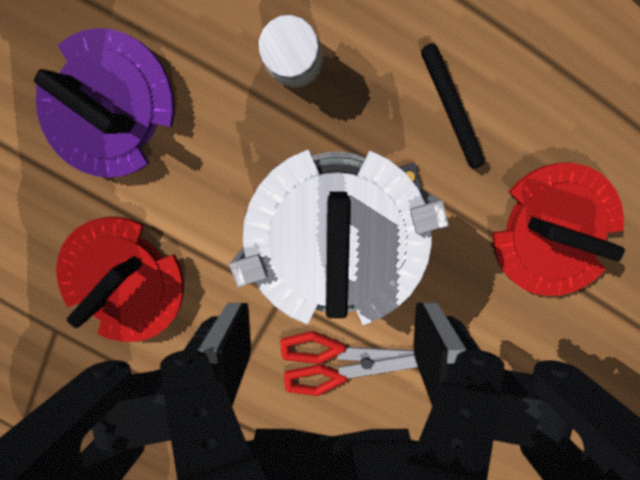

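The wrist view confirms the grey lid, with the bar upright at (339,255), lugs at (248,268) and (428,216), and the fingers straddling it. The measured bar centre is (0.528, 0.008) at 28.9°, and the lug line is at -43.1°. I'll descend and grip.

Request:
{"method": "send_rows", "body": {"deltas": [{"dx":0,"dy":0,"dz":-25,"rx":0,"ry":0,"rz":0},{"dx":0,"dy":0,"dz":-55,"rx":0,"ry":0,"rz":0},{"dx":0,"dy":0,"dz":-85,"rx":0,"ry":0,"rz":0},{"dx":0,"dy":0,"dz":-105,"rx":0,"ry":0,"rz":0},{"dx":0,"dy":0,"dz":-115,"rx":0,"ry":0,"rz":0}]}}

```text
clock: 2.28
tcp_pos: [0.5247, 0.0017, 0.1494]
orientation: [-3.04, -0.791, 0.008]
contact_force: [0.3, -0.7, 0.7]
grip_width: 0.0604
gripper_force: 0.0
```

Request:
{"method": "send_rows", "body": {"deltas": [{"dx":0,"dy":0,"dz":-4,"rx":0,"ry":0,"rz":0},{"dx":0,"dy":0,"dz":-6,"rx":0,"ry":0,"rz":0},{"dx":0,"dy":0,"dz":-6,"rx":0,"ry":0,"rz":0}]}}

```text
clock: 2.53
tcp_pos: [0.5276, 0.003, 0.147]
orientation: [3.04, 0.792, 0.002]
contact_force: [0.4, 0.7, -0.1]
grip_width: 0.0601
gripper_force: 0.0
```

Request:
{"method": "send_rows", "body": {"deltas": [{"dx":0,"dy":0,"dz":0,"rx":0,"ry":0,"rz":0},{"dx":0,"dy":0,"dz":0,"rx":0,"ry":0,"rz":0},{"dx":0,"dy":0,"dz":0,"rx":0,"ry":0,"rz":0},{"dx":0,"dy":0,"dz":0,"rx":0,"ry":0,"rz":0},{"dx":0,"dy":0,"dz":0,"rx":0,"ry":0,"rz":0}], "jaw": 0, "newtons": 80}}

```text
clock: 2.95
tcp_pos: [0.5275, 0.0036, 0.1472]
orientation: [3.04, 0.793, 0.002]
contact_force: [-1.6, 1.0, 4.7]
grip_width: 0.0126
gripper_force: 78.0
```

```bash
cat > m.py <<'E'
from h import *
from bench import r
import sys
def run(n,tag):
    f=grab(n,tag)
    V,U=np.mgrid[0:480,0:640]; px=np.c_[U.ravel(),V.ravel()]
    P=pts(f,px); g=f["frame"].reshape(-1,3).astype(int).max(1); C=np.array([.528,.006]); rr=np.hypot(*(P[:,:2]-C).T); ok=f["z_map"].ravel()>0
    l=P[ok&(P[:,2]>.1225)&(P[:,2]<.132)&(rr>.05)&(rr<.085)&(g>70)]; k=l[:,0]>C[0]
    A,B=l[k].mean(0),l[~k].mean(0); e=A-B; print(n,k.sum(),(~k).sum(),"lug ang",np.degrees(np.arctan2(e[1],e[0])).round(2),np.hypot(*e[:2]).round(4),"mid",((A+B)/2).round(4))
    b=P[ok&(g<70)&(P[:,2]>.135)&(P[:,2]<.17)&(rr<.06)]; print("dark z",len(b),np.percentile(b[:,2],[5,50,95]))
    p=P[ok&(abs(P[:,2]-.119)<.003)&(rr<.072)&(g>70)]
    if len(p): print("lid circ",cv2.minEnclosingCircle(p[:,:2].astype(np.float32)),np.median(p[:,2]))
for n in("wrist","top"): run(n,n[0]+sys.argv[1])
o=r.get_obs(); m=R.from_rotvec(o["orientation"]).as_matrix(); print(o["clock"],o["tcp_pos"].round(4),"xang",np.degrees(np.arctan2(m[1,0],m[0,0])).round(2),o["contact_force"].round(1),o["moment"].round(2),o["joints"].round(2))
E
python3 m.py 2
```

```text
wrist 2700 1748 lug ang -43.89 0.1299 mid [0.5283 0.0094 0.1264]
dark z 10721 [0.15041386 0.16478815 0.16603922]
lid circ ((0.531822681427002, 0.00994298979640007), 0.07141336053609848) 0.11945847239620948
top 1 132 lug ang 8.5 0.0673 mid [0.5137 0.0553 0.1241]Traceback (most recent call last):
  File "m.py", line 13, in <module>
    for n in("wrist","top"): run(n,n[0]+sys.argv[1])
                             ~~~^^^^^^^^^^^^^^^^^^^^
  File "m.py", line 10, in run
    b=P[ok&(g<70)&(P[:,2]>.135)&(P[:,2]<.17)&(rr<.06)]; print("dark z",len(b),np.percentile(b[:,2],[5,50,95]))
                                                                              ~~~~~~~~~~~~~^^^^^^^^^^^^^^^^^^
    return _quantile_unchecked(
        a, q, axis, out, overwrite_input, method, keepdims, weights)
    return _ureduce(a,
                    func=_quantile_ureduce_func,
    ...<5 lines>...
                    overwrite_input=overwrite_input,
                    method=method)
    r = func(a, **kwargs)
    result = _quantile(arr,
                       quantiles=q,
    ...<2 lines>...
                       out=out,
                       weights=wgt)
    slices_having_nans = np.isnan(arr[-1, ...])
                                  ~~~^^^^^^^^^
IndexError: index -1 is out of bounds for axis 0 with size 0
```

View pics/w2.png

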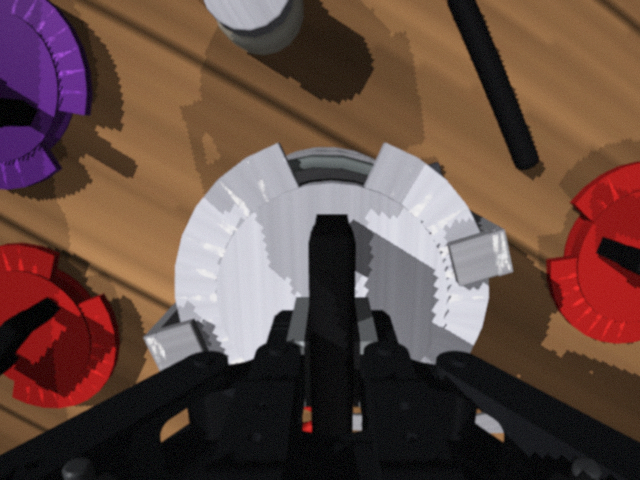

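The bar, at (333,270) to (333,400), is held between the pads. The lugs at (480,257) and (178,348) are clear of the fingers. Now I'll turn clockwise, watching the side force.

Request:
{"method": "send_rows", "body": {"deltas": [{"dx":0,"dy":0,"dz":0,"rx":0,"ry":0,"rz":-4},{"dx":0,"dy":0,"dz":0,"rx":0,"ry":0,"rz":-9},{"dx":0,"dy":0,"dz":0,"rx":0,"ry":0,"rz":-14},{"dx":0,"dy":0,"dz":0,"rx":0,"ry":0,"rz":-19},{"dx":0,"dy":0,"dz":0,"rx":0,"ry":0,"rz":-24}]}}

```text
clock: 3.47
tcp_pos: [0.5289, 0.0046, 0.1472]
orientation: [-3.137, -0.141, -0.007]
contact_force: [1.6, 5.9, 2.1]
grip_width: 0.0128
gripper_force: 78.5
```

Request:
{"method": "send_rows", "body": {"deltas": [{"dx":0,"dy":0,"dz":0,"rx":0,"ry":0,"rz":-5},{"dx":0,"dy":0,"dz":0,"rx":0,"ry":0,"rz":-10},{"dx":0,"dy":0,"dz":0,"rx":0,"ry":0,"rz":-15},{"dx":0,"dy":0,"dz":0,"rx":0,"ry":0,"rz":-20},{"dx":0,"dy":0,"dz":0,"rx":0,"ry":0,"rz":-24}]}}

```text
clock: 3.88
tcp_pos: [0.5283, 0.0046, 0.1472]
orientation: [-3.098, 0.514, -0.004]
contact_force: [1.2, 3.7, 3.5]
grip_width: 0.0128
gripper_force: 79.6
```

Request:
{"method": "send_rows", "body": {"deltas": [{"dx":0,"dy":0.5,"dz":0,"rx":0,"ry":0,"rz":-6},{"dx":0,"dy":1,"dz":0,"rx":0,"ry":0,"rz":-12},{"dx":0,"dy":1.5,"dz":0,"rx":0,"ry":0,"rz":-18},{"dx":0,"dy":2,"dz":0,"rx":0,"ry":0,"rz":-23},{"dx":0,"dy":2,"dz":0,"rx":0,"ry":0,"rz":-25}]}}

```text
clock: 4.3
tcp_pos: [0.5282, 0.0053, 0.147]
orientation: [-2.912, 1.176, -0.004]
contact_force: [1.9, -0.9, 3.3]
grip_width: 0.0126
gripper_force: 79.1
```

Request:
{"method": "send_rows", "body": {"deltas": [{"dx":0,"dy":0,"dz":0,"rx":0,"ry":0,"rz":0},{"dx":0,"dy":0,"dz":0,"rx":0,"ry":0,"rz":0},{"dx":0,"dy":0,"dz":0,"rx":0,"ry":0,"rz":0},{"dx":0,"dy":0,"dz":0,"rx":0,"ry":0,"rz":0}]}}

```text
clock: 4.63
tcp_pos: [0.5281, 0.0054, 0.1469]
orientation: [-2.914, 1.17, -0.003]
contact_force: [3.1, 0.7, 5.2]
grip_width: 0.0128
gripper_force: 79.3
```

```bash
sed -i 's/for n in("wrist","top")/for n in("wrist",)/' m.py; python3 m.py 3
```

```text
wrist 3109 0 lug ang nan nan mid [nan nan nan]
dark z 11503 [0.14932795 0.16451121 0.16596706]
lid circ ((0.5299522280693054, 0.004592284094542265), 0.06673700362443924) 0.11910609810097295
4.6833 [0.5281 0.0054 0.1469] xang -43.75 [3.9 0.8 4.7] [ 0.15 -0.73 -0.24] [ 0.01  0.36 -0.17  1.99  0.08  0.8  -2.54]m.py:9: RuntimeWarning: Mean of empty slice.
  A,B=l[k].mean(0),l[~k].mean(0); e=A-B; print(n,k.sum(),(~k).sum(),"lug ang",np.degrees(np.arctan2(e[1],e[0])).round(2),np.hypot(*e[:2]).round(4),"mid",((A+B)/2).round(4))
  ret = um.true_divide(
```

View pics/w3.png

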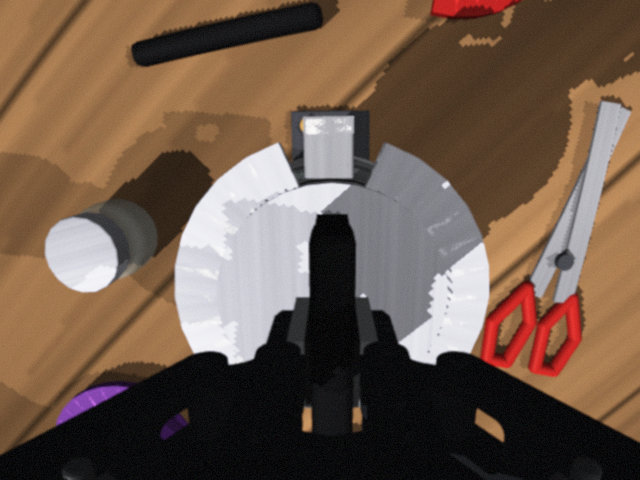

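The lug at (329,147) sits in the notch, which spans columns 297 to 370 and is centred at about 333. That leaves about 1.5° of error, well within tolerance. I'll trim by 1° and pull up gently.

Request:
{"method": "send_rows", "body": {"deltas": [{"dx":0.5,"dy":0,"dz":0,"rx":0,"ry":0,"rz":1},{"dx":0.5,"dy":0,"dz":1,"rx":0,"ry":0,"rz":1},{"dx":0.5,"dy":0,"dz":2,"rx":0,"ry":0,"rz":1},{"dx":0.5,"dy":0,"dz":3,"rx":0,"ry":0,"rz":1},{"dx":0.5,"dy":0,"dz":4,"rx":0,"ry":0,"rz":1}]}}

```text
clock: 5.1
tcp_pos: [0.5258, 0.0056, 0.1487]
orientation: [2.925, -1.144, -0.006]
contact_force: [3.9, 1.7, -13.6]
grip_width: 0.0126
gripper_force: 77.9
```

Request:
{"method": "send_rows", "body": {"deltas": [{"dx":0,"dy":0,"dz":1,"rx":0,"ry":0,"rz":0},{"dx":0,"dy":0,"dz":2,"rx":0,"ry":0,"rz":0},{"dx":0,"dy":0,"dz":3,"rx":0,"ry":0,"rz":0},{"dx":0,"dy":0,"dz":4,"rx":0,"ry":0,"rz":0}]}}

```text
clock: 5.43
tcp_pos: [0.5262, 0.0067, 0.1545]
orientation: [-2.926, 1.145, 0.005]
contact_force: [-4.3, 6.7, 0.7]
grip_width: 0.0127
gripper_force: 80.7
```

Request:
{"method": "send_rows", "body": {"deltas": [{"dx":0,"dy":0,"dz":1.5,"rx":0,"ry":0,"rz":0},{"dx":0,"dy":0,"dz":3,"rx":0,"ry":0,"rz":0},{"dx":0,"dy":0,"dz":5,"rx":0,"ry":0,"rz":0},{"dx":0,"dy":0,"dz":7,"rx":0,"ry":0,"rz":0},{"dx":0,"dy":0,"dz":8,"rx":0,"ry":0,"rz":0}]}}

```text
clock: 5.85
tcp_pos: [0.5279, 0.0048, 0.163]
orientation: [2.925, -1.147, 0.002]
contact_force: [0.2, -0.0, -3.7]
grip_width: 0.0125
gripper_force: 80.1
```

Request:
{"method": "send_rows", "body": {"deltas": [{"dx":0,"dy":0,"dz":0,"rx":0,"ry":0,"rz":0},{"dx":0,"dy":0,"dz":0,"rx":0,"ry":0,"rz":0},{"dx":0,"dy":0,"dz":0,"rx":0,"ry":0,"rz":0},{"dx":0,"dy":0,"dz":0,"rx":0,"ry":0,"rz":0},{"dx":0,"dy":0,"dz":0,"rx":0,"ry":0,"rz":0}]}}

```text
clock: 6.27
tcp_pos: [0.5274, 0.0053, 0.1622]
orientation: [2.925, -1.145, -0.0]
contact_force: [-0.1, 0.3, -4.2]
grip_width: 0.0124
gripper_force: 80.1
```

Run:
```python
from h import *
from bench import r
a=grab("wrist","w4"); b=grab("scene","s4")
o=r.get_obs(); print(o["clock"],o["tcp_pos"].round(4),np.degrees(np.array(o["orientation"])).round(2),o["contact_force"].round(2),o["moment"].round(2),o["grip_width"],o["gripper_force"])
m=R.from_rotvec(o["orientation"]).as_matrix(); print("tilt",np.degrees(np.arccos(-m[2,2])),"xang",np.degrees(np.arctan2(m[1,0],m[0,0])))
for f in(a,b):
    V,U=np.mgrid[0:480,0:640]; px=np.c_[U.ravel(),V.ravel()]; P=pts(f,px); g=f["frame"].reshape(-1,3).astype(int).max(1); rr=np.hypot(*(P[:,:2]-[.528,.006]).T)
    l=P[(abs(P[:,2]-.134)<.008)&(rr<.068)&(g>70)]; A=np.c_[l[:,:2]-[.528,.006],np.ones(len(l))]; c=np.linalg.lstsq(A,l[:,2],rcond=None)[0]; print("plate",len(l),np.median(l[:,2]),"slope",c[:2])
c=cv2.resize(b["frame"][160:310,210:390],None,fx=2.2,fy=2.2,interpolation=cv2.INTER_CUBIC); w=cv2.resize(a["frame"],(440,330)); cv2.imwrite("pics/fin.png",cv2.resize(np.hstack([w,c[:330]]),None,fx=.95,fy=.95))
```

```text
6.3667 [0.5274 0.0053 0.1622] [ 1.676e+02 -6.563e+01 -2.000e-02] [-0.12  0.49 -3.54] [ 0.   -0.02 -0.01] 0.012384557985749231 80.05218029022217
tilt 0.013148533743195611 xang -42.76816723852331
plate 45299 0.1341920153015291 slope [-0.01679795  0.01718034]
plate 1955 0.1350572492126853 slope [-0.01312565 -0.00117276]
```

View pics/fin.png

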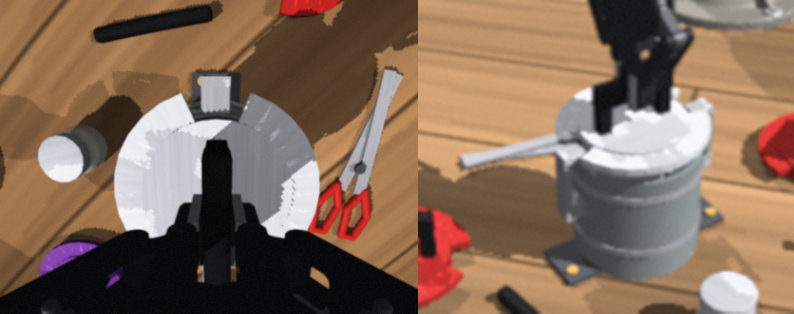

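The pictures show the lid held about 15 mm clear (plate at 0.134 against 0.119 seated), with the lug at (215,93) inside the notch. The wrist carries only the lid's weight (about 3.6 N down), and the lid is nearly level. The scissors, marker and jar haven't been disturbed, so I'll hand in.

```bash
python3 -c "
from bench import r
print(r.hand_in())"
```

```text
the job is handed in; nothing more can be done
None
```

I handed the job in at about 6.4 s on the robot's clock: the lid was turned to the lugs, unsealed, and is held still and nearly level about 15 mm above the rim; no verdict came back, and the scissors, marker and jar were left alone.

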